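# Raise the engraver's chip guard to the marker

## Robot

A 6-joint arm with a two-finger parallel gripper is mounted at the origin on the work surface. World frame = base frame: x ahead of the robot, y to its left, z up, the work surface at z = 0. Lengths are in mm, angles in rad, forces in N, time in s.
With the tool pointing down it reaches from about 375 to 925 mm from the base axis. Payload 5.7 kg.
Tool frame: the origin (TCP) lies midway between the tips of the shut fingers; the grasp point (between the pads) lies 19 mm behind it; z points along the fingers, y is the line along which they close (so a half turn about z gives the same grasp; the last joint's range is limited). The gripper opens to 88 mm and grips with 3 to 60 N. Pads are 20 mm wide; open, the fingers measure 115 mm over their backs; the gripper's body (75 mm by 178 mm) begins 61 mm behind the grasp point.
Start: joints at [-1.425, 0.359, 1.51, -0, 1.272, -0.115], TCP at [154.698, -579.678, 193.223] pointing down, gripper open.
Joint ranges: [-2.97, 2.97], [-1.01, 2.36], [0.21, 2.38], [-0.96, 4.11], [0.2, 2.71], [-2.98, 2.98]. Speed limits (rad/s): [2.39, 2.39, 3.14, 3.14, 3.14, 3.14].

## Interface

Orientations are given as a unit quaternion [w, x, y, z].
In Python, from workcell import state, snapshot, hand_in, recognise, spot_point gives the robot as it stands.
- The arm moves only by the tool move_arm, never from a script. Its argument "increments" is a list of rows, each an object of numbers: "hand": the gripper's target within -1 to 1 (shut at 1, half-way at 0, fully open at -1); "tx", "ty", "tz": the shift along the world's x, y, z in units of 0.04 m (1.0 is 0.04 m); "yaw": the turn about the world's z in units of 0.12 rad (1.0 is 0.12 rad). In form: [{"hand": .., "tx": .., "ty": .., "tz": .., "yaw": ..}, ...]. A call has 1 to 8 rows; each row shifts and turns the commanded pose from where the row before left it; what a row does not reach is not made up. A row lasts 1/12 s, in which the tool goes at most 41.7 mm and 7.16 degrees, less where a joint would pass 70% of its speed; a pose out of reach is approached as far as the arm can. A call with a number of a shift or a turn outside -1 to 1 is refused whole. A call with a gripper value outside its range is refused whole. The fingers move at their own pace and stop on an object; the grip force is fixed at half the most. Time passes only in rows, so rows that do not move let the fingers close. It gives the time, the measured TCP pose, the force, the opening and the grip force at its end, in the units of the state.
- state(): the state, without advancing time (a new reading comes with each control period).
- snapshot(name): name is "side" or "top" or "wrist"; returns a dict with "pixels" (384x512x3 uint8, red, green, blue), "K" (3x3 intrinsics, pixels), "origin" and "attitude" of the camera in the world. Camera axes: x right, y down, z forward; pixel columns grow to the right and rows downward; lengths in mm; the calibration is good to about 2 mm. A picture is of the moment at which its call begins. There is no depth.
- hand_in(): hands the job in; it is judged then, once.
Trained networks look in a picture, given as the dict that the camera call returned (one of the last four; its "shot" number tells which), for a name from the list of things; names that differ only in an ending like _2 or _b are one class to them, and where a whole thing is asked for, a point or a joint stands for the part that bears it (a point fixed in the world has none). Each returns a list of dicts, best first, with "p" (0 to 1); they miss things now and then, are a little off and sometimes report something else, mostly with a low value. They report only what shows in the picture. A call takes as long as a camera call.
- recognise(thing, picture): "extent" ([left, top, right, bottom] in pixels, round what is visible of it).
- spot_point(thing, picture): "position" ([row, column] in pixels: a listed point, or the origin of a listed thing).
The state is a dict: "t": time; "qpos": joint angles; "joint_velocities": joint speeds; "joint_efforts": joint torques, N m; "ee_pos": TCP position; "orientation": TCP orientation; "ft_force": force on the tool from outside, world axes, zero at the start; "moment": the same for the moment, N m; "opening": finger opening in mm; "finger_force": force on a finger pad.
Only numpy, scipy, OpenCV 4.12 (cv2) and the standard library are available. Lean on these libraries where they do the work, as an engineer would, in place of code of your own. Each camera call takes 0.05 s, during which the arm holds its last target. There are 200 camera calls.

## Task

With your fingertips beneath its lip, push the engraver's counterweighted sliding window up until the top of the lip is level with the diamond-shaped brass marker on one of the posts (not the clamp with the round knob), then come away and leave the window standing there. Push only: do not pinch the lip, and leave everything else on the bench where it is.

Things in the scene. Friction and masses are not known exactly. Their poses are not given: they have to be found in the camera images.
- guard: Chip guard fixed to the bench: grey base plate and apron, two aluminium posts (24 mm wide, centred 162 mm to each side, fronts at x = -6 mm), top bar at 430-450 mm, clear window sliding up between them. Origin: on the bench, below the middle of the window's front face. x: backwards (lip: to -x), y: along the window, z: up. Apron front x = 0, top 97 mm; open in front of it, below the lip.
- lip_edge (a point): Middle of the lip's front edge, at the height of its TOP face. The lip is a flat level aluminium ledge on the window's lower edge, 250 mm long (guard's y), sticking out 45 mm to the guard's -x, 12 mm thick (upper 4 mm set back 8 mm from the front edge). Underside 12 mm below this point, 97 mm above the bench with the window down. Above the lip the window is 154 mm tall, front at x = 0.
- window (a joint): Height of the window above its lowest position, m (0 = down on the apron, 0.165 = top stop). Balanced by two counterweights beside the posts, with some 3 N of rubbing: it stays at whatever height it is left, and takes roughly 2 to 5 N to push up slowly. In the rules, window_c0 is the lower 8 mm of the lip, window_c1 its upper 4 mm.
- marker: Brass clamp with a flat diamond-shaped plate (48 mm from point to point) on its front and back, fixed around one of the two posts at the height to which the window is to be raised. Origin: centre of the clamp and of the diamonds: this is the height that the lip's top face must reach. Block 38 x 34 x 14 mm.
- stop_clamp: Similar brass clamp around the other post, but with a round knobs (32 mm) instead of the diamonds; at another height. Not the mark. Origin: centre of the clamp.
- jar: Glass jar with black cap, 64 mm across, 85 mm tall, standing in front of the guard; leave alone. Origin: centre of the underside.
- driver: Screwdriver about 150 mm long lying in front of the guard; leave alone.
- tape: Yellow tape roll, 90 mm across, 18 mm tall, on the bench; leave alone. Origin: centre of the underside.
- sieve_cup: Small steel cup, 56 mm across, 35 mm tall, on the base plate behind the window; leave alone. Origin: centre of the underside.
- loupe: Black eyepiece, 42 mm across, 34 mm tall, on the bench; leave alone. Origin: centre of the underside.
- blank: Brass plate 60 x 25 x 6 mm lying on the bench; leave alone. Origin: centre of the underside.
- oil: Small amber bottle, 36 mm across, 75 mm tall, on the bench; leave alone. Origin: centre of the underside.

How it is judged:
By the outcome, as a careful person would: the job done as asked, in the order asked, and still so for the second after the job is handed in, with the robot touching nothing.
It also fails if it takes over 48 s, if anything falls off the work surface, if the arm or the gripper's body presses on something with over 40 N, if the wrist force passes 120 N, or if a joint passes its speed limit or range.

## Working session

There is one attempt and no reset: what is moved stays moved. The work goes in short steps, Python scripts to look and compute and a tool call to move; the robot and the scene stay as the last step left them, time stands still between calls to the robot, and variables do not carry over. Pictures are saved under pics/ and viewed, at most 10 in all, crops included, and the job is handed in when it is done.

Besides the shell and the picture viewer there is one more tool, called after "Emit:" as a command line: name --argument value ..., lists and objects as JSON in quotes. move_arm: Moves the arm, as the interface text tells. Shifts and turns lie within -1 to 1; 1 stands for 0.04 m of shift or 0.12 rad of turn. Its arguments: {"type":"object","properties":{"increments":{"type":"array","items":{"type":"object","properties":{"hand":{"type":"number"},"tx":{"type":"number"},"ty":{"type":"number"},"tz":{"type":"number"},"yaw":{"type":"number"}}}}},"required":["increments"]}

```bash
ls; mkdir -p pics; cat > h.py <<'E'
import numpy as np, cv2
from workcell import state, snapshot, hand_in, recognise, spot_point
THINGS=["guard","lip_edge","marker","stop_clamp","jar","driver","tape","sieve_cup","loupe","blank","oil"]
from scipy.spatial.transform import Rotation as R
def rot(p):
    a=np.array(p["attitude"],float)
    return a if a.shape==(3,3) else R.from_quat(a[[1,2,3,0]]).as_matrix()
def ray(p,rc):
    d=rot(p)@np.linalg.solve(np.array(p["K"]),[rc[1],rc[0],1.]); return np.array(p["origin"],float),d/np.linalg.norm(d)
def tri(obs):
    A=np.zeros((3,3));b=np.zeros(3)
    for o,d in obs:
        M=np.eye(3)-np.outer(d,d);A+=M;b+=M@o
    x=np.linalg.solve(A,b); return x,[round(float(np.linalg.norm((np.eye(3)-np.outer(d,d))@(x-o))),1) for o,d in obs]
def onz(p,rc,z):
    o,d=ray(p,rc); return o+d*(z-o[2])/d[2]
def proj(p,X):
    c=rot(p).T@(np.array(X)-p["origin"]); u=np.array(p["K"])@c; return u[:2]/u[2]
def save(p,n): cv2.imwrite(f"pics/{n}.png",cv2.cvtColor(p["pixels"],cv2.COLOR_RGB2BGR))
E
python3 - <<'E'
from h import *
P={n:snapshot(n) for n in("side","top","wrist")}
for n,p in P.items(): save(p,n+"0"); print(n,p["origin"],p["attitude"],np.array(p["K"]).tolist())
for t in THINGS:
    obs=[]
    for n in P:
        s=spot_point(t,P[n]) 
        print(t,n,[(np.round(q["position"],1).tolist(),round(q["p"],2)) for q in s[:2]])
        if n!="wrist" and s: obs.append(ray(P[n],s[0]["position"]))
    if len(obs)==2: x,r=tri(obs);print("   ",x.round(1),r)
s=state();print(s["ee_pos"],s["orientation"],s["opening"],s["ft_force"])
E
cd pics && python3 -c "
import cv2,numpy as np
a=cv2.imread('side0.png');b=cv2.imread('top0.png');print(a.shape)"
```

```text
pics
side [ 18.60779542 993.80356095 911.60258627] [ 0.12647573 -0.22024897  0.83831686 -0.4824097 ] [[451.02175431487944, 0.0, 258.4183308353729], [0.0, 451.02175431487944, 192.97064309762516], [0.0, 0.0, 1.0]]
top [ 342.76592429  -35.81433388 1515.65988224] [-0.07436232  0.73866565 -0.66653182  0.06766562] [[400.3093908322266, 0.0, 255.79831346937166], [0.0, 400.3093908322266, 190.80547701378848], [0.0, 0.0, 1.0]]
wrist [ 222.86343423 -561.59390058  384.21569534] [ 0.10215858  0.78614599 -0.60427949 -0.07990251] [[293.686238976712, 0.0, 255.0465150617108], [0.0, 293.686238976712, 195.53879682381964], [0.0, 0.0, 1.0]]
guard side [([295.3, 256.3], 0.71), ([256.2, 232.1], 0.59)]
guard top [([183.8, 249.8], 0.86)]
guard wrist []
    [ 649.9    7.4 -152.7] [61.1, 61.1]
lip_edge side [([227.6, 240.0], 0.88), ([355.5, 245.3], 0.33)]
lip_edge top [([189.1, 255.6], 0.93)]
lip_edge wrist []
    [641.5  -3.8 100.8] [5.5, 5.5]
marker side [([221.1, 206.5], 0.47)]
marker top [([174.5, 200.6], 0.54), ([223.4, 214.9], 0.44)]
marker wrist []
    [639.9 176.9 232.3] [0.4, 0.4]
stop_clamp side [([14
[... 490 characters left out ...]
    [ 480.2 -408.     4.6] [8.8, 8.8]
sieve_cup side []
sieve_cup top [([164.2, 277.3], 0.58)]
sieve_cup wrist []
loupe side [([356.7, 245.3], 0.74), ([227.8, 243.6], 0.34)]
loupe top [([240.4, 155.2], 0.44)]
loupe wrist []
    [420.3 350.2   4.9] [1.8, 1.8]
blank side [([257.6, 266.6], 0.42), ([220.6, 207.7], 0.31)]
blank top [([216.0, 259.5], 0.53)]
blank wrist []
    [559.1 -27.8  -2.7] [4.4, 4.4]
oil side [([190.5, 294.6], 0.46)]
oil top [([200.4, 366.6], 0.66)]
oil wrist []
    [ 653.6 -427.    22. ] [1.3, 1.3]
[ 154.66317027 -579.65580911  193.20151921] [-9.39253034e-05  9.91506698e-01  1.30055598e-01 -2.10681299e-05] 87.9851691375478 [-0.08807475  0.40125903  0.58181584]
(384, 512, 3)
```

View pics/side0.png

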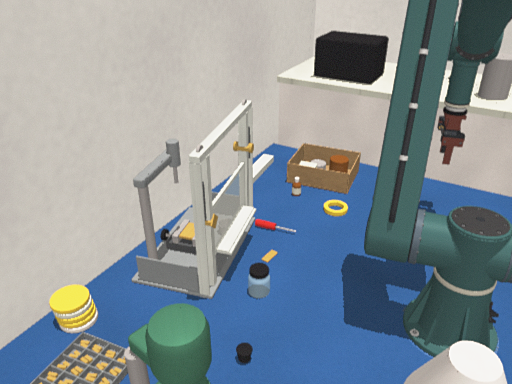

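View pics/top0.png

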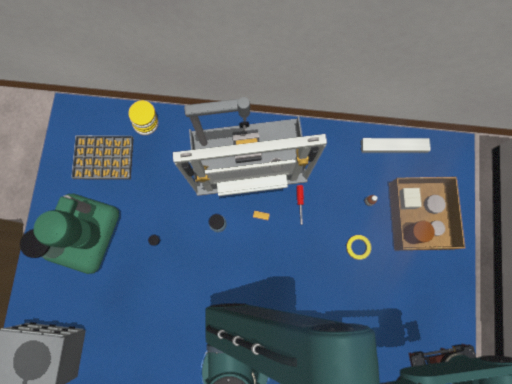

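```bash
cd pics; python3 -c "
import cv2,numpy as np
a=cv2.imread('side0.png');w=cv2.imread('wrist0.png')
c=a[95:295,130:300]; c=cv2.resize(c,None,fx=3,fy=3,interpolation=3)[:600,:450]
g=cv2.resize(a[85:175,425:490],(275,380),interpolation=3)
o=np.zeros((600,800,3),np.uint8);o[:,:450]=c;o[:380,460:735]=g
o[385:385+210,460:740]=cv2.resize(w,(280,210));cv2.imwrite('c1.png',o)"
```

```text
(no output)
```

View pics/c1.png

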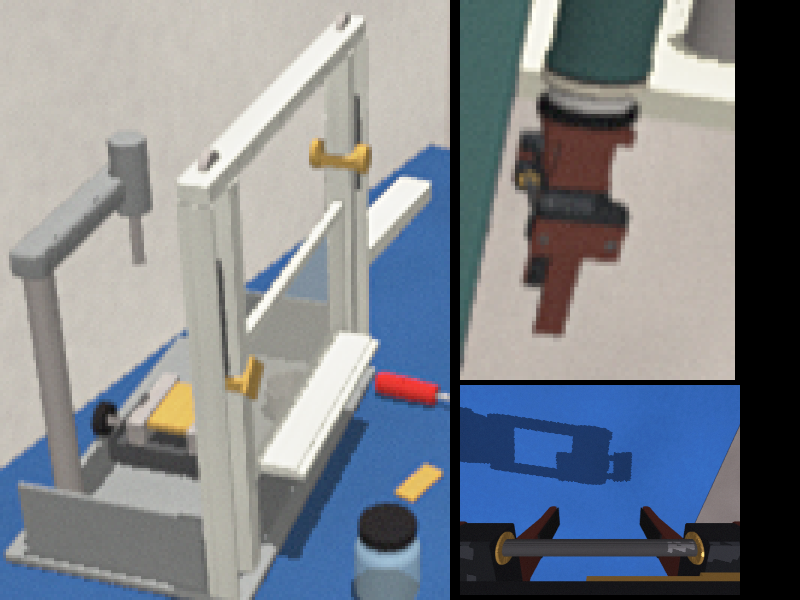

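```bash
cd pics; python3 -c "
import cv2
w=cv2.imread('wrist0.png');cv2.imwrite('c2.png',cv2.resize(w[200:384],(800,288),interpolation=3))"
```

```text
(no output)
```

View pics/c2.png

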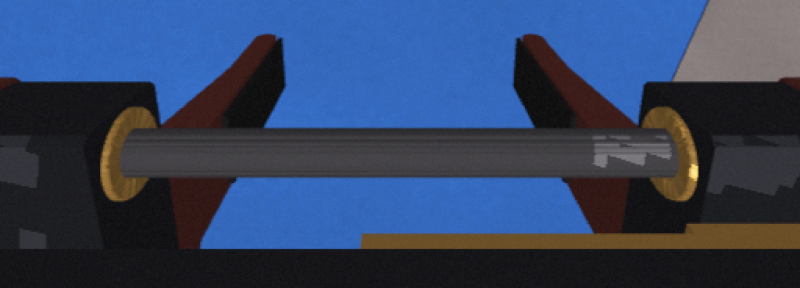

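Emit:
move_arm --increments '[{"tz": 1},{"tz": 1},{"tz": 1},{"tz": 1},{"tz": 1},{"tz": 1},{"tz": 1},{"tz": 1}]'

```text
invalid input
```

The fingers are straight with flat inner pads, so there is no hook. The lip can only be reached from below if the tool tilts. I'll test what the arm does at its reach limit, in clear space.

Emit:
move_arm --increments '[{"hand": -1,"tx": 0,"ty": 0,"tz": 1,"yaw": 0},{"hand": -1,"tx": 0,"ty": 0,"tz": 1,"yaw": 0},{"hand": -1,"tx": 0,"ty": 0,"tz": 1,"yaw": 0},{"hand": -1,"tx": 0,"ty": 0,"tz": 1,"yaw": 0},{"hand": -1,"tx": 0,"ty": 0,"tz": 1,"yaw": 0},{"hand": -1,"tx": 0,"ty": 0,"tz": 1,"yaw": 0},{"hand": -1,"tx": 0,"ty": 0,"tz": 1,"yaw": 0},{"hand": -1,"tx": 0,"ty": 0,"tz": 1,"yaw": 0}]'

```text
t: 2.47
ee_pos: [154.6, -579.1, 515.5]
orientation: [0.0, 0.992, 0.13, 0.0]
ft_force: [0.7, -0.6, 0.2]
opening: 87.7
finger_force: 0.0
```

Emit:
move_arm --increments '[{"hand": 1,"tx": 0,"ty": 0,"tz": 1,"yaw": 0},{"hand": 1,"tx": 0,"ty": 0,"tz": 1,"yaw": 0},{"hand": 1,"tx": 0,"ty": 0,"tz": 1,"yaw": 0},{"hand": 1,"tx": 0,"ty": 0,"tz": 1,"yaw": 0},{"hand": 1,"tx": 0,"ty": 0,"tz": 1,"yaw": 0},{"hand": 1,"tx": 0,"ty": 0,"tz": 1,"yaw": 0},{"hand": 1,"tx": 0,"ty": 0,"tz": 1,"yaw": 0},{"hand": 1,"tx": 0,"ty": 0,"tz": 1,"yaw": 0}]'

```text
t: 3.13
ee_pos: [141.2, -529.3, 746.5]
orientation: [0.028, 0.991, 0.13, 0.004]
ft_force: [-0.5, -0.1, 0.5]
opening: 38.2
finger_force: 0.0
```

```bash
python3 -c "
from h import *
s=state();print(s['qpos'],s['ee_pos'],s['orientation'])"
```

```text
[-1.44210463  0.33094021  0.21569824  0.0137342   2.538359   -0.12060275] [ 141.1939794  -529.28069703  746.45585861] [0.02827782 0.99110447 0.12999029 0.00384857]
```

Emit:
move_arm --increments '[{"hand": 1,"tx": 0,"ty": 0,"tz": 1,"yaw": 0},{"hand": 1,"tx": 0,"ty": 0,"tz": 1,"yaw": 0},{"hand": 1,"tx": 0,"ty": 0,"tz": 1,"yaw": 0},{"hand": 1,"tx": 0,"ty": 0,"tz": 1,"yaw": 0},{"hand": 1,"tx": 0,"ty": 0,"tz": 1,"yaw": 0},{"hand": 1,"tx": 0,"ty": 0,"tz": 1,"yaw": 0},{"hand": 1,"tx": 0,"ty": 0,"tz": 1,"yaw": 0},{"hand": 1,"tx": 0,"ty": 0,"tz": 1,"yaw": 0}]'

```text
t: 3.8
ee_pos: [114.7, -429.7, 831.5]
orientation: [0.1, 0.986, 0.129, 0.013]
ft_force: [-0.3, 0.2, 1.1]
opening: 0.5
finger_force: 0.0
```

```bash
python3 -c "
from h import *
s=state();print(s['qpos'],s['ee_pos'],s['orientation'])"
```

```text
[-1.50107768  0.15498657  0.21527211  0.07056164  2.57199399 -0.12786551] [ 114.73020875 -429.70542933  831.48058979] [0.09986541 0.98646714 0.12937741 0.01307515]
```

Emit:
move_arm --increments '[{"hand": 1,"tx": 0,"ty": 0,"tz": -1,"yaw": 0},{"hand": 1,"tx": 0,"ty": 0,"tz": -1,"yaw": 0},{"hand": 1,"tx": 0,"ty": 0,"tz": -1,"yaw": 0},{"hand": 1,"tx": 0,"ty": 0,"tz": -1,"yaw": 0},{"hand": 1,"tx": 0,"ty": 0,"tz": -1,"yaw": 0},{"hand": 1,"tx": 0,"ty": 0,"tz": -1,"yaw": 0}]'

```text
t: 4.3
ee_pos: [115.1, -430.7, 603.4]
orientation: [0.099, 0.987, 0.129, 0.013]
ft_force: [0.9, -0.6, 0.2]
opening: 0.2
finger_force: 0.0
```

```bash
python3 -c "
from h import *
s=state();print(s['qpos'],s['ee_pos'],s['orientation'])"
```

```text
[-1.50079787 -0.11561256  1.13305291  0.0410546   1.9268354  -0.17225185] [ 115.10793215 -430.71994774  603.44305982] [0.09929143 0.98654878 0.12916501 0.01338356]
```

Tilt gained at the reach limit stays when I move back inside it. So I can build up tilt toward horizontal with the camera side up. First I'll turn the tool so its x axis faces outward on a diagonal over clear bench.

Emit:
move_arm --increments '[{"hand": 1,"tx": 0.9,"ty": 0.2,"tz": 0.3,"yaw": -1},{"hand": 1,"tx": 0.9,"ty": 0.2,"tz": 0.3,"yaw": -1},{"hand": 1,"tx": 0.9,"ty": 0.2,"tz": 0.3,"yaw": -1},{"hand": 1,"tx": 0.9,"ty": 0.2,"tz": 0.3,"yaw": -1},{"hand": 1,"tx": 0.9,"ty": 0.2,"tz": 0.3,"yaw": -1},{"hand": 1,"tx": 0.9,"ty": 0.2,"tz": 0.3,"yaw": -1},{"hand": 1,"tx": 0.9,"ty": 0.2,"tz": 0.3,"yaw": -1},{"hand": 1,"tx": 0.9,"ty": 0.2,"tz": 0.3,"yaw": -1}]'

```text
t: 4.97
ee_pos: [381.1, -372.4, 694.6]
orientation: [0.094, 0.947, -0.307, -0.03]
ft_force: [0.2, -1.8, 1.2]
opening: 0.6
finger_force: 0.0
```

```bash
cat >> h.py <<'E'
def st():
    s=state();q=np.array(s["orientation"]);M=R.from_quat(q[[1,2,3,0]]).as_matrix()
    print("t",s["t"],"q",np.round(s["qpos"],2),"tcp",np.round(s["ee_pos"],1),"F",np.round(s["ft_force"],1),"open",round(s["opening"],1));print("x",M[:,0].round(3),"y",M[:,1].round(3),"z",M[:,2].round(3))
E
python3 -c "
from h import *
st()"
```

```text
t 4.9667 q [-0.75  0.23  0.53 -0.27  2.33  1.25] tcp [ 381.1 -372.4  694.6] F [ 0.2 -1.8  1.2] open 0.6
x [ 0.81  -0.587  0.001] y [-0.575 -0.794  0.196] z [-0.114 -0.16  -0.981]
```

Emit:
move_arm --increments '[{"hand": 1,"tx": 0.5,"ty": -0.45,"tz": 0.7,"yaw": 0},{"hand": 1,"tx": 0.5,"ty": -0.45,"tz": 0.7,"yaw": 0},{"hand": 1,"tx": 0.5,"ty": -0.45,"tz": 0.7,"yaw": 0},{"hand": 1,"tx": 0.5,"ty": -0.45,"tz": 0.7,"yaw": 0},{"hand": 1,"tx": 0.5,"ty": -0.45,"tz": 0.7,"yaw": 0},{"hand": 1,"tx": 0.5,"ty": -0.45,"tz": 0.7,"yaw": 0},{"hand": 1,"tx": 0.5,"ty": -0.45,"tz": 0.7,"yaw": 0},{"hand": 1,"tx": 0.5,"ty": -0.45,"tz": 0.7,"yaw": 0}]'

```text
t: 5.63
ee_pos: [444.4, -450.1, 735.2]
orientation: [0.135, 0.945, -0.297, 0.029]
ft_force: [0.5, -0.3, -0.2]
opening: 0.3
finger_force: 0.0
```

```bash
python3 -c "
from h import *
st()"
```

```text
t 5.6333 q [-0.76  0.38  0.21 -0.31  2.35  1.18] tcp [ 444.4 -450.1  735.2] F [ 0.5 -0.3 -0.2] open 0.3
x [ 0.822 -0.553  0.135] y [-0.568 -0.787  0.238] z [-0.026 -0.273 -0.962]
```

Emit:
move_arm --increments '[{"hand": 1,"tx": 0.9,"ty": -0.6,"tz": 1,"yaw": 0},{"hand": 1,"tx": 0.9,"ty": -0.6,"tz": 1,"yaw": 0},{"hand": 1,"tx": 0.9,"ty": -0.6,"tz": 1,"yaw": 0},{"hand": 1,"tx": 0.9,"ty": -0.6,"tz": 1,"yaw": 0},{"hand": 1,"tx": 0.9,"ty": -0.6,"tz": 1,"yaw": 0},{"hand": 1,"tx": 0.9,"ty": -0.6,"tz": 1,"yaw": 0},{"hand": 1,"tx": 0.9,"ty": -0.6,"tz": 1,"yaw": 0},{"hand": 1,"tx": 0.9,"ty": -0.6,"tz": 1,"yaw": 0}]'

```text
t: 6.3
ee_pos: [531.8, -506.1, 743.0]
orientation: [0.191, 0.933, -0.282, 0.114]
ft_force: [-0.7, -0.5, -0.6]
opening: 0.3
finger_force: 0.0
```

```bash
python3 -c "
from h import *
st()"
```

```text
t 6.3 q [-0.72  0.41  0.21 -0.3   2.12  1.24] tcp [ 531.8 -506.1  743. ] F [-0.7 -0.5 -0.6] open 0.3
x [ 0.815 -0.484  0.32 ] y [-0.57  -0.768  0.292] z [ 0.104 -0.42  -0.902]
```

Emit:
move_arm --increments '[{"hand": 1,"tx": 0.4,"ty": 1,"tz": 0,"yaw": 0},{"hand": 1,"tx": 0.4,"ty": 1,"tz": 0,"yaw": 0},{"hand": 1,"tx": 0.4,"ty": 1,"tz": 0,"yaw": 0},{"hand": 1,"tx": 0.4,"ty": 1,"tz": 0,"yaw": 0},{"hand": 1,"tx": 0.4,"ty": 1,"tz": 0,"yaw": 0},{"hand": 1,"tx": 0.4,"ty": 1,"tz": 0,"yaw": 0},{"hand": 1,"tx": 0.4,"ty": 1,"tz": 0,"yaw": 0},{"hand": 1,"tx": 0.4,"ty": 1,"tz": 0,"yaw": 0}]'

```text
t: 6.97
ee_pos: [650.3, -194.3, 733.9]
orientation: [0.19, 0.933, -0.282, 0.116]
ft_force: [0.6, -0.0, 0.8]
opening: 0.4
finger_force: 0.0
```

```bash
python3 -c "
from h import *
st()"
```

```text
t 6.9667 q [-0.15  0.43  0.21 -0.53  2.24  1.62] tcp [ 650.3 -194.3  733.9] F [ 0.6 -0.   0.8] open 0.4
x [ 0.814 -0.481  0.324] y [-0.57  -0.769  0.289] z [ 0.11  -0.421 -0.901]
```

Emit:
move_arm --increments '[{"hand": 1,"tx": 0.9,"ty": 0.3,"tz": 1,"yaw": 0},{"hand": 1,"tx": 0.9,"ty": 0.3,"tz": 1,"yaw": 0},{"hand": 1,"tx": 0.9,"ty": 0.3,"tz": 1,"yaw": 0},{"hand": 1,"tx": 0.9,"ty": 0.3,"tz": 1,"yaw": 0},{"hand": 1,"tx": 0.9,"ty": 0.3,"tz": 1,"yaw": 0},{"hand": 1,"tx": 0.9,"ty": 0.3,"tz": 1,"yaw": 0},{"hand": 1,"tx": 0.9,"ty": 0.3,"tz": 1,"yaw": 0},{"hand": 1,"tx": 0.9,"ty": 0.3,"tz": 1,"yaw": 0}]'

```text
t: 7.63
ee_pos: [723.6, -133.8, 766.4]
orientation: [0.203, 0.919, -0.258, 0.219]
ft_force: [0.4, -1.1, 0.2]
opening: 0.2
finger_force: 0.0
```

```bash
python3 -c "
from h import *
st()"
```

```text
t 7.6333 q [-0.01  0.43  0.21 -0.58  2.07  1.71] tcp [ 723.6 -133.8  766.4] F [ 0.4 -1.1  0.2] open 0.2
x [ 0.771 -0.385  0.507] y [-0.563 -0.785  0.26 ] z [ 0.297 -0.486 -0.822]
```

Emit:
move_arm --increments '[{"hand": 1,"tx": 0.8,"ty": 0.3,"tz": 1,"yaw": 0},{"hand": 1,"tx": 0.8,"ty": 0.3,"tz": 1,"yaw": 0},{"hand": 1,"tx": 0.8,"ty": 0.3,"tz": 1,"yaw": 0},{"hand": 1,"tx": 0.8,"ty": 0.3,"tz": 1,"yaw": 0},{"hand": 1,"tx": 0.8,"ty": 0.3,"tz": 1,"yaw": 0},{"hand": 1,"tx": 0.8,"ty": 0.3,"tz": 1,"yaw": 0},{"hand": 1,"tx": 0.8,"ty": 0.3,"tz": 1,"yaw": 0},{"hand": 1,"tx": 0.8,"ty": 0.3,"tz": 1,"yaw": 0}]'

```text
t: 8.3
ee_pos: [789.3, -84.1, 818.4]
orientation: [0.207, 0.894, -0.227, 0.327]
ft_force: [-0.6, -0.2, -0.3]
opening: 0.6
finger_force: 0.0
```

Emit:
move_arm --increments '[{"hand": 1,"tx": 0.6,"ty": 0.3,"tz": 1,"yaw": 0},{"hand": 1,"tx": 0.6,"ty": 0.3,"tz": 1,"yaw": 0},{"hand": 1,"tx": 0.6,"ty": 0.3,"tz": 1,"yaw": 0},{"hand": 1,"tx": 0.6,"ty": 0.3,"tz": 1,"yaw": 0},{"hand": 1,"tx": 0.6,"ty": 0.3,"tz": 1,"yaw": 0},{"hand": 1,"tx": 0.6,"ty": 0.3,"tz": 1,"yaw": 0},{"hand": 1,"tx": 0.6,"ty": 0.3,"tz": 1,"yaw": 0},{"hand": 1,"tx": 0.6,"ty": 0.3,"tz": 1,"yaw": 0}]'

```text
t: 8.97
ee_pos: [827.5, -38.2, 900.3]
orientation: [0.204, 0.856, -0.191, 0.435]
ft_force: [0.8, -0.3, -0.2]
opening: 0.8
finger_force: 0.0
```

```bash
python3 -c "
from h import *
st()"
```

```text
t 8.9667 q [ 0.18  0.4   0.22 -0.69  1.69  1.8 ] tcp [827.5 -38.2 900.3] F [ 0.8 -0.3 -0.2] open 0.8
x [ 0.548 -0.15   0.823] y [-0.505 -0.844  0.182] z [ 0.667 -0.516 -0.538]
```

Emit:
move_arm --increments '[{"hand": 1,"tx": 0.3,"ty": 0.3,"tz": 1,"yaw": 0},{"hand": 1,"tx": 0.3,"ty": 0.3,"tz": 1,"yaw": 0},{"hand": 1,"tx": 0.3,"ty": 0.3,"tz": 1,"yaw": 0},{"hand": 1,"tx": 0.3,"ty": 0.3,"tz": 1,"yaw": 0},{"hand": 1,"tx": 0.3,"ty": 0.3,"tz": 1,"yaw": 0},{"hand": 1,"tx": 0.3,"ty": 0.3,"tz": 1,"yaw": 0},{"hand": 1,"tx": 0.3,"ty": 0.3,"tz": 1,"yaw": 0},{"hand": 1,"tx": 0.3,"ty": 0.3,"tz": 1,"yaw": 0}]'

```text
t: 9.63
ee_pos: [808.4, 10.7, 1015.4]
orientation: [0.198, 0.806, -0.153, 0.536]
ft_force: [-1.1, 0.4, 0.1]
opening: 0.1
finger_force: 0.0
```

```bash
python3 -c "
from h import *
st()"
```

```text
t 9.6333 q [ 0.28  0.33  0.22 -0.76  1.54  1.79] tcp [ 808.4   10.7 1015.4] F [-1.1  0.4  0.1] open 0.1
x [ 0.378 -0.035  0.925] y [-0.459 -0.875  0.155] z [ 0.804 -0.483 -0.347]
```

Emit:
move_arm --increments '[{"hand": 1,"tx": 0.2,"ty": 0.4,"tz": 1,"yaw": 0},{"hand": 1,"tx": 0.2,"ty": 0.4,"tz": 1,"yaw": 0},{"hand": 1,"tx": 0.2,"ty": 0.4,"tz": 1,"yaw": 0},{"hand": 1,"tx": 0.2,"ty": 0.4,"tz": 1,"yaw": 0},{"hand": 1,"tx": 0.2,"ty": 0.4,"tz": 1,"yaw": 0},{"hand": 1,"tx": 0.2,"ty": 0.4,"tz": 1,"yaw": 0}]'

```text
t: 10.13
ee_pos: [781.9, 65.2, 1097.7]
orientation: [0.192, 0.762, -0.124, 0.606]
ft_force: [0.6, 0.4, 0.7]
opening: 0.6
finger_force: 0.0
```

```bash
python3 -c "
from h import *
st()
P={n:snapshot(n) for n in('side','top')}
for n in P: save(P[n],n+'1')
for t in ['lip_edge','marker','stop_clamp','guard']:
    obs=[]
    for n in P:
        s=spot_point(t,P[n]); r=recognise(t,P[n])
        print(t,n,[(np.round(q['position'],1).tolist(),round(q['p'],2)) for q in s[:2]],[(np.round(q['extent']),round(q['p'],2)) for q in r[:2]])
        if s: obs.append(ray(P[n],s[0]['position']))
    if len(obs)==2: x,r=tri(obs);print('   ',x.round(1),r)
"
```

```text
t 10.1333 q [ 0.39  0.29  0.22 -0.85  1.43  1.8 ] tcp [ 781.9   65.2 1097.7] F [0.6 0.4 0.7] open 0.6
x [0.235 0.044 0.971] y [-0.421 -0.896  0.142] z [ 0.876 -0.442 -0.192]
lip_edge side [([226.6, 245.2], 0.92), ([218.9, 208.4], 0.46)] [(array([211., 161., 256., 253.]), 0.77)]
lip_edge top [([189.3, 255.6], 0.85)] [(array([205., 159., 296., 196.]), 0.87)]
    [632.6  -7.  107.6] [1.9, 1.9]
marker side [] [(array([204., 214., 217., 228.]), 0.63)]
marker top [([212.8, 262.3], 0.53), ([173.1, 201.9], 0.39)] [(array([198., 176., 210., 184.]), 0.63)]
stop_clamp side [([145.2, 244.1], 0.57)] []
stop_clamp top [([159.0, 301.8], 0.47)] [(array([299., 162., 311., 165.]), 0.51), (array([195., 168., 209., 182.]), 0.32)]
    [ 706.2 -141.8  316.1] [4.8, 4.8]
guard side [([255.2, 232.2], 0.96)] [(array([133.,  99., 258., 297.]), 0.7)]
guard top [([186.8, 252.1], 0.63)] [(array([170., 100., 327., 193.]), 0.96)]
    [668.6  11.5  -7.8] [2.0, 2.0]
```

```bash
python3 -c "
from h import *
P={n:snapshot(n) for n in('side','top')}
G=np.array([669,11.5,0]);a=.205
for t,h in [('jar',85),('driver',15),('blank',6),('tape',18),('oil',75),('sieve_cup',35)]:
    for n in P:
        for q in recognise(t,P[n])[:2]:
            e=q['extent']; 
            rc=[(e[1]+e[3])/2,(e[0]+e[2])/2]
            x=onz(P[n],rc,h/2); d=x-G; g=[np.cos(a)*d[0]+np.sin(a)*d[1],-np.sin(a)*d[0]+np.cos(a)*d[1]]
            print(t,n,round(q['p'],2),np.round(e),x.round(),np.round(g))
p=P['side'];
c=cv2.resize(p['pixels'][95:295,130:300],None,fx=3,fy=3,interpolation=3)[:,:,::-1]
def crop(p,r,c,k):
    return cv2.resize(p['pixels'][r-22:r+22,c-22:c+22],None,fx=k,fy=k,interpolation=3)[:,:,::-1]
o=np.hstack([crop(P['side'],221,210,9),crop(P['side'],147,244,9)]);cv2.imwrite('pics/c3.png',o)
"
```

```text
jar side 0.77 [247. 263. 269. 299.] [506. 130.  42.] [-135.  150.]
jar top 0.74 [208. 214. 226. 233.] [504. 123.  42.] [-139.  143.]
jar top 0.54 [197. 164. 212. 182.] [690. 195.  42.] [ 58. 176.]
driver side 0.6 [259. 218. 292. 231.] [ 620. -196.    8.] [ -91. -194.]
driver top 0.59 [296. 186. 304. 206.] [ 645. -175.    8.] [ -62. -178.]
driver top 0.58 [210. 215. 225. 234.] [504. 126.   8.] [-138.  146.]
blank top 0.68 [255. 210. 269. 218.] [563. -39.   3.] [-114.  -28.]
tape side 0.59 [323. 199. 351. 217.] [ 467. -404.    9.] [-282. -366.]
tape top 0.71 [345. 235. 372. 263.] [ 469. -409.    9.] [-281. -371.]
oil side 0.67 [290. 176. 300. 196.] [ 657. -435.   38.] [-103. -435.]
oil top 0.44 [366. 196. 378. 204.] [ 653. -443.   38.] [-108. -442.]
sieve_cup side 0.15 [247. 263. 270. 298.] [520. 104.  18.] [-127.  120.]
```

View pics/c3.png

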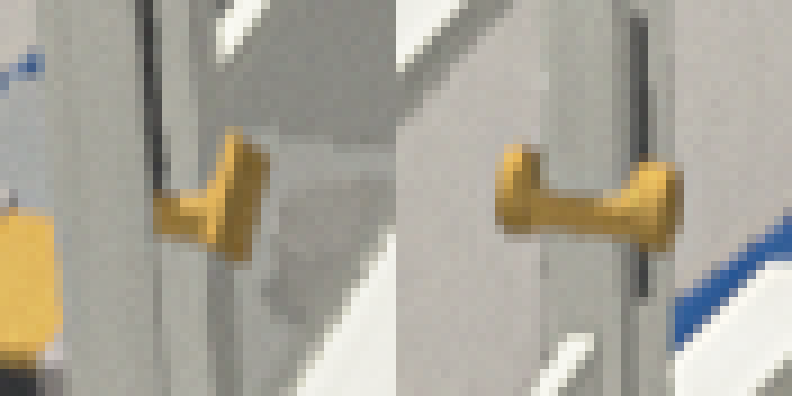

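Emit:
move_arm --increments '[{"hand": 1,"tx": -1,"ty": -0.2,"tz": -0.7,"yaw": 1},{"hand": 1,"tx": -1,"ty": -0.2,"tz": -0.7,"yaw": 1},{"hand": 1,"tx": -1,"ty": -0.2,"tz": -0.7,"yaw": 1},{"hand": 1,"tx": -1,"ty": -0.2,"tz": -0.7,"yaw": 1},{"hand": 1,"tx": -1,"ty": -0.2,"tz": -0.7,"yaw": 1},{"hand": 1,"tx": -1,"ty": -0.2,"tz": -0.7,"yaw": 0.6},{"hand": 1,"tx": -0.8,"ty": -0.2,"tz": -0.7,"yaw": 0},{"hand": 1,"tx": -0.8,"ty": 0,"tz": -0.7,"yaw": 0}]'

```text
t: 12.4
ee_pos: [594.8, 22.5, 948.8]
orientation: [0.06, 0.777, 0.054, 0.625]
ft_force: [-0.1, -0.4, -0.3]
opening: 0.9
finger_force: 0.0
```

```bash
python3 -c "
from h import *
from scipy.optimize import least_squares
D=[(.359,1.51,1.272,600,193.2),(.3309,.2157,2.538,547.8,746.5),(-.1156,1.133,1.9268,445.8,603.4),(.155,.2153,2.572,444.8,831.5)]
def fk(p,a,b,c): 
    H,L1,L2,L,o,r0=p; return np.array([r0+L1*np.sin(a)+L2*np.sin(a+b)+o*np.cos(a+b)+L*np.sin(a+b+c),H+L1*np.cos(a)+L2*np.cos(a+b)-o*np.sin(a+b)+L*np.cos(a+b+c)])
f=lambda p:np.concatenate([fk(p,*d[:3])-d[3:] for d in D]+[[1e-2*p[4],1e-2*p[5]]])
s=least_squares(f,[300,450,450,250,0,0]);print(s.x.round(),s.fun.round(1))
S=np.pi/2+.19
for r,z in [(520,68),(520,190),(450,68),(550,75),(600,90),(600,190),(480,250)]:
  best=min((least_squares(lambda q:np.r_[fk(s.x,q[0],q[1],S-q[0]-q[1])-(r,z)],g,bounds=([-1.01,.21],[2.36,2.38])) for g in([0,1.5],[.5,2],[-.5,2.2],[-.8,2.3])),key=lambda k:k.cost)
  print(r,z,best.x.round(2),'j5',round(S-best.x.sum(),2),'err',round(best.cost**.5,1))
st()
"
```

```text
[287. 610. 434. 430. 112.   4.] [-0.  -0.   0.  -0.1  0.   0.  -0.   0.   1.1  0. ]
520 68 [1.76 2.38] j5 -2.38 err 100.6
520 190 [0.95 2.38] j5 -1.57 err 151.3
450 68 [2.19 2.38] j5 -2.81 err 119.5
550 75 [1.6  2.38] j5 -2.22 err 91.1
600 90 [1.38 2.38] j5 -1.99 err 70.8
600 190 [0.88 2.38] j5 -1.5 err 95.1
480 250 [0.1  2.38] j5 -0.72 err 169.3
t 12.4 q [-0.19 -0.36  1.22  0.2   0.94  1.25] tcp [594.8  22.5 948.8] F [-0.1 -0.4 -0.3] open 0.9
x [0.213 0.16  0.964] y [ 0.009 -0.987  0.162] z [ 0.977 -0.025 -0.212]
```

```bash
python3 -c "
from h import *
p=[287.,610,434,430,112,4]
# max tilt from vertical at wrist plane, given TCP r,z
H,L1,L2,L,o,r0=p
for r in (600,630):
  for z in (60,75,100,150,200):
    for T in (30,35,40,45,50,55,60,65,70):
      t=np.radians(T); wr=r-L*np.sin(t)-r0; wz=z+L*np.cos(t)-H
      D=np.hypot(wr,wz); Le=np.hypot(L2,o); de=np.arctan2(o,L2)
      c=(D*D-L1**2-Le**2)/(2*L1*Le)
      if abs(c)>1: print(r,z,T,'no');continue
      k=np.arccos(c); j3=k-de; j2=np.arctan2(wr,wz)-np.arctan2(Le*np.sin(k),L1+Le*np.cos(k)); j5=np.pi-t-j2-j3
      if T in(30,45,60) or j3>2.3: print(r,z,T,'j2 %.2f j3 %.2f j5 %.2f'%(j2,j3,j5))
"
```

```text
600 60 30 j2 0.38 j3 2.16 j5 0.08
600 60 40 j2 0.46 j3 2.32 j5 -0.33
600 60 45 j2 0.53 j3 2.40 j5 -0.57
600 60 50 j2 0.65 j3 2.47 j5 -0.85
600 60 55 j2 0.81 j3 2.54 j5 -1.16
600 60 60 j2 1.00 j3 2.59 j5 -1.50
600 60 65 j2 1.21 j3 2.63 j5 -1.83
600 60 70 j2 1.40 j3 2.64 j5 -2.12
600 75 30 j2 0.35 j3 2.14 j5 0.13
600 75 40 j2 0.41 j3 2.31 j5 -0.28
600 75 45 j2 0.48 j3 2.39 j5 -0.51
600 75 50 j2 0.59 j3 2.46 j5 -0.78
600 75 55 j2 0.74 j3 2.53 j5 -1.09
600 75 60 j2 0.93 j3 2.59 j5 -1.43
600 75 65 j2 1.15 j3 2.64 j5 -1.78
600 75 70 j2 1.36 j3 2.66 j5 -2.09
600 100 30 j2 0.29 j3 2.12 j5 0.20
600 100 45 j2 0.40 j3 2.37 j5 -0.41
600 100 50 j2 0.49 j3 2.45 j5 -0.67
600 100 55 j2 0.63 j3 2.52 j5 -0.97
600 100 60 j2 0.82 j3 2.59 j5 -1.31
600 100 65 j2 1.04 j3 2.64 j5 -1.68
600 100 70 j2 1.27 j3 2.68 j5 -2.03
600 150 30 j2 0.19 j3 2.07 j5 0.36
600 150 45 j2 0.25 j3 2.32 j5 -0.21
600 150 50 j2 0.31 j3 2.40 j5 -0.44
600 150 55 j2 0.42 j3 2.48 j5 -0.71
600 150 60 j2 0.57 j3 2.56 j5 -1.03
600 150 65 j2 0.78 j3 2.63 j5 -1.40
600 150 70 j2 1.04 j3 2.69 j5 -1.81
600 200 30 j2 0.11 j3 2.00 j5 0.50
600 2
[... 714 characters left out ...]
.33 j3 2.06 j5 0.23
630 100 45 j2 0.41 j3 2.30 j5 -0.36
630 100 50 j2 0.49 j3 2.38 j5 -0.60
630 100 55 j2 0.60 j3 2.45 j5 -0.87
630 100 60 j2 0.75 j3 2.51 j5 -1.17
630 100 65 j2 0.93 j3 2.56 j5 -1.48
630 100 70 j2 1.12 j3 2.59 j5 -1.78
630 150 30 j2 0.23 j3 2.01 j5 0.37
630 150 45 j2 0.27 j3 2.26 j5 -0.18
630 150 50 j2 0.33 j3 2.34 j5 -0.40
630 150 55 j2 0.42 j3 2.41 j5 -0.65
630 150 60 j2 0.54 j3 2.48 j5 -0.93
630 150 65 j2 0.71 j3 2.55 j5 -1.25
630 150 70 j2 0.91 j3 2.60 j5 -1.58
630 200 30 j2 0.16 j3 1.95 j5 0.51
630 200 45 j2 0.15 j3 2.20 j5 0.00
630 200 55 j2 0.25 j3 2.36 j5 -0.43
630 200 60 j2 0.35 j3 2.44 j5 -0.69
630 200 65 j2 0.48 j3 2.51 j5 -0.99
630 200 70 j2 0.66 j3 2.58 j5 -1.32
```

```bash
cat > ik.py <<'E'
import numpy as np
H,L1,L2,L,o,r0=287.,610,434,430,112,4
def ik(tcp,hd,T):
    z=np.array([np.sin(T)*np.cos(hd),np.sin(T)*np.sin(hd),-np.cos(T)]);w=np.array(tcp)-L*z
    az=np.arctan2(w[1],w[0]);wr=np.hypot(*w[:2])-r0;wz=w[2]-H
    Le=np.hypot(L2,o);de=np.arctan2(o,L2);c=(wr*wr+wz*wz-L1**2-Le**2)/(2*L1*Le)
    if abs(c)>1:return None
    k=np.arccos(c);j3=k-de;j2=np.arctan2(wr,wz)-np.arctan2(Le*np.sin(k),L1+Le*np.cos(k))
    s=j2+j3;rad=np.array([np.cos(az),np.sin(az),0]);lat=np.array([-np.sin(az),np.cos(az),0]);up=np.array([0,0,1.])
    f=rad*np.sin(s)+up*np.cos(s);n=rad*np.cos(s)-up*np.sin(s)
    return np.round([az,j2,j3,np.arctan2(z@lat,z@n),np.arccos(z@f)],2),w.round()
E
python3 -c "
from ik import *
print(ik((781.9,65.2,1097.7),np.arctan2(-.442,.876),np.arccos(.192)),'real .39 .29 .22 -.85 1.43')
print(ik((594.8,22.5,948.8),-.025,np.arccos(.212)),'real -.19 -.36 1.22 .2 .94')
for b in (0,.2,.35,.5):
  for T in (60,70,78):
    for z in (65,200):
      print(b,T,z,ik((640,-80,z),.205+b,np.radians(T)), 'back',ik((640-100*np.cos(.205),-80-100*np.sin(.205),z),.205+b,np.radians(T))[0])
"
```

```text
(array([ 0.56,  0.23,  0.35, -1.01,  1.45]), array([ 405.,  255., 1180.])) real .39 .29 .22 -.85 1.43
(array([ 0.19, -0.39,  1.27, -0.26,  0.92]), array([ 175.,   33., 1040.])) real -.19 -.36 1.22 .2 .94
0 60 65 (array([-0.51,  0.81,  2.37,  2.43,  1.07]), array([ 275., -156.,  280.])) back [-0.78  0.91  2.53  2.27  1.23]
0 60 200 (array([-0.51,  0.38,  2.31,  2.14,  0.75]), array([ 275., -156.,  415.])) back [-0.78  0.34  2.45  1.94  0.89]
0 70 65 (array([-0.59,  1.05,  2.4 ,  2.4 ,  1.45]), array([ 244., -162.,  212.])) back [-0.89  1.21  2.54  2.15  1.53]
0 70 200 (array([-0.59,  0.59,  2.41,  2.31,  1.13]), array([ 244., -162.,  347.])) back [-0.89  0.65  2.55  2.06  1.25]
0 78 65 (array([-0.63,  1.23,  2.38,  2.33,  1.69]), array([ 228., -166.,  154.])) back [-0.96  1.39  2.5   2.01  1.68]
0 78 200 (array([-0.63,  0.81,  2.45,  2.32,  1.45]), array([ 228., -166.,  289.])) back [-0.96  0.94  2.59  2.02  1.53]
0.2 60 65 (array([-0.65,  0.77,  2.24,  2.01,  0.99]), array([ 298., -227.,  280.])) back [-0.89  0.8   2.37  1.86  1.06]
0.2 60 200 (array([-0.65,  0.41,  2.19,  1.72,  0.8
[... 1337 characters left out ...]
.  ,  1.49,  1.04]), array([ 356., -321.,  280.])) back [-0.92  0.76  2.12  1.37  1.08]
0.5 60 200 (array([-0.73,  0.5 ,  1.97,  1.31,  1.09]), array([ 356., -321.,  415.])) back [-0.92  0.45  2.08  1.21  1.18]
0.5 70 65 (array([-0.8 ,  0.91,  2.  ,  1.55,  1.22]), array([ 332., -342.,  212.])) back [-1.    0.92  2.1   1.4   1.24]
0.5 70 200 (array([-0.8 ,  0.63,  2.  ,  1.45,  1.24]), array([ 332., -342.,  347.])) back [-1.    0.61  2.1   1.3   1.31]
0.5 78 65 (array([-0.83,  1.03,  1.97,  1.57,  1.36]), array([ 320., -353.,  154.])) back [-1.03  1.05  2.06  1.4   1.37]
0.5 78 200 (array([-0.83,  0.75,  2.01,  1.52,  1.36]), array([ 320., -353.,  289.])) back [-1.03  0.74  2.11  1.35  1.42]
```

Emit:
move_arm --increments '[{"hand": 1,"tx": -0.2,"ty": -0.5,"tz": -0.2,"yaw": 0.7},{"hand": 1,"tx": -0.2,"ty": -0.5,"tz": -0.2,"yaw": 0.7},{"hand": 1,"tx": -0.2,"ty": -0.5,"tz": -0.2,"yaw": 0.7},{"hand": 1,"tx": -0.2,"ty": -0.5,"tz": -0.2,"yaw": 0.7},{"hand": 1,"tx": -0.2,"ty": -0.5,"tz": -0.2,"yaw": 0.7},{"hand": 1,"tx": -0.2,"ty": -0.5,"tz": -0.2,"yaw": 0.7},{"hand": 1,"tx": -0.2,"ty": -0.5,"tz": -0.2,"yaw": 0.7},{"hand": 1,"tx": -0.2,"ty": -0.5,"tz": -0.2,"yaw": 0}]'

```text
t: 13.07
ee_pos: [554.2, -102.3, 879.4]
orientation: [-0.071, 0.769, 0.204, 0.602]
ft_force: [0.3, -1.4, -0.7]
opening: 0.5
finger_force: 0.0
```

```bash
python3 -c "
from h import *
st()"
```

```text
t 13.0667 q [-1.15 -0.21  1.25  1.32  1.67  0.38] tcp [ 554.2 -102.3  879.4] F [ 0.3 -1.4 -0.7] open 0.5
x [0.192 0.229 0.954] y [ 0.399 -0.907  0.137] z [ 0.897  0.354 -0.265]
```

Emit:
move_arm --increments '[{"hand": 1,"tx": 0,"ty": -0.1,"tz": -1,"yaw": 0.2},{"hand": 1,"tx": 0,"ty": -0.1,"tz": -1,"yaw": 0.2},{"hand": 1,"tx": 0,"ty": -0.1,"tz": -1,"yaw": 0.2},{"hand": 1,"tx": 0,"ty": -0.1,"tz": -1,"yaw": 0.2},{"hand": 1,"tx": 0,"ty": -0.1,"tz": -1,"yaw": 0.2},{"hand": 1,"tx": 0,"ty": -0.1,"tz": -1,"yaw": 0.2},{"hand": 1,"tx": 0,"ty": -0.1,"tz": -1,"yaw": 0.2},{"hand": 1,"tx": 0,"ty": -0.1,"tz": -1,"yaw": 0.1}]'

```text
t: 13.73
ee_pos: [554.1, -128.8, 559.7]
orientation: [-0.123, 0.747, 0.275, 0.593]
ft_force: [1.2, -1.3, -1.5]
opening: 0.3
finger_force: 0.0
```

Emit:
move_arm --increments '[{"hand": 1,"tx": -0.1,"ty": 0,"tz": -1,"yaw": 0},{"hand": 1,"tx": -0.1,"ty": 0,"tz": -1,"yaw": 0},{"hand": 1,"tx": -0.1,"ty": 0,"tz": -1,"yaw": 0},{"hand": 1,"tx": -0.1,"ty": 0,"tz": -1,"yaw": 0},{"hand": 1,"tx": -0.1,"ty": 0,"tz": -1,"yaw": 0},{"hand": 1,"tx": -0.1,"ty": 0,"tz": -1,"yaw": 0},{"hand": 1,"tx": -0.1,"ty": 0,"tz": -0.5,"yaw": 0}]'

```text
t: 14.32
ee_pos: [525.4, -128.0, 297.9]
orientation: [-0.124, 0.748, 0.273, 0.592]
ft_force: [0.3, 0.7, 0.0]
opening: 0.1
finger_force: 0.0
```

```bash
python3 -c "
from h import *
st()
p=snapshot('wrist');save(p,'w1')
for t in ['lip_edge','marker','stop_clamp','jar']:
  print(t,[(np.round(q['position'],1).tolist(),round(q['p'],2)) for q in spot_point(t,p)[:2]],[(np.round(q['extent']),round(q['p'],2)) for q in recognise(t,p)[:1]])
for n,X in [('lip',(628,-4,109)),('marker',(640,177,232)),('stop',(707,-144,312))]: print(n,proj(p,X).round(1))"
```

```text
t 14.3167 q [-1.24  0.39  2.16  1.24  1.47 -1.14] tcp [ 525.4 -128.   297.9] F [0.3 0.7 0. ] open 0.1
x [0.149 0.262 0.954] y [ 0.556 -0.82   0.139] z [ 0.818  0.509 -0.268]
lip_edge [([257.5, 200.9], 0.69)] [(array([134., 124., 336., 251.]), 0.71)]
marker [([138.5, 130.5], 0.94)] [(array([108., 131., 137., 159.]), 0.86)]
stop_clamp [([147.3, 359.2], 0.78)] [(array([343., 133., 380., 174.]), 0.74)]
jar [([316.7, 85.2], 0.74)] [(array([ 55., 263., 108., 332.]), 0.78)]
lip [206.  261.4]
marker [127.5 141.9]
stop [358.9 149.3]
```

View pics/w1.png

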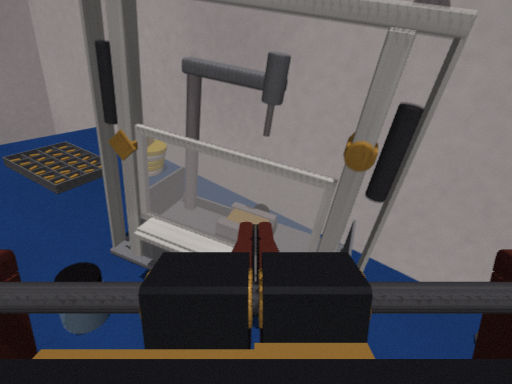

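```bash
python3 -c "
from h import *
P={n:snapshot(n) for n in('side','top','wrist')}
for t in ['lip_edge','marker','stop_clamp']:
  for mode in 'se':
    obs=[];l=[]
    for n in P:
      if mode=='s':
        s=spot_point(t,P[n]); c=s[0]['position'] if s else None
      else:
        s=recognise(t,P[n]); e=s[0]['extent'] if s else None; c=[(e[1]+e[3])/2,(e[0]+e[2])/2] if s else None
      if s: l.append((n,round(s[0]['p'],2),np.round(c,1).tolist())); obs.append(ray(P[n],c))
    if len(obs)>1: x,r=tri(obs);print(t,mode,x.round(1),r,l)
"
```

```text
lip_edge s [629.2  -2.8 112.5] [0.6, 5.4, 5.1] [('side', 0.71, [226.2, 245.0]), ('top', 0.94, [189.2, 255.5]), ('wrist', 0.66, [261.8, 200.8])]
lip_edge e [667.3   6.4 193.6] [20.5, 5.8, 24.7] [('side', 0.83, [208.2, 235.2]), ('top', 0.66, [175.4, 251.6]), ('wrist', 0.64, [190.6, 233.5])]
marker s [643.1 172.9 236.8] [4.9, 5.1, 0.3] [('side', 0.69, [219.1, 208.2]), ('top', 0.59, [171.8, 201.1]), ('wrist', 0.61, [141.9, 129.9])]
marker e [647.9  86.8 258.1] [75.7, 77.7, 63.2] [('side', 0.68, [196.6, 195.2]), ('top', 0.57, [178.0, 250.9]), ('wrist', 0.73, [148.6, 122.0])]
stop_clamp s [ 718.4 -144.7  314.1] [2.0, 2.5, 2.3] [('side', 0.45, [144.9, 243.4]), ('top', 0.59, [153.3, 302.8]), ('wrist', 0.85, [150.4, 358.6])]
stop_clamp e [ 738.8 -120.1  201.4] [102.3, 35.1, 91.9] [('side', 0.52, [208.2, 234.0]), ('top', 0.45, [159.7, 302.0]), ('wrist', 0.71, [157.1, 356.8])]
```

Emit:
move_arm --increments '[{"hand": 1,"tx": 0.1,"ty": 0.15,"tz": -0.7,"yaw": 0},{"hand": 1,"tx": 0.1,"ty": 0.15,"tz": -0.7,"yaw": 0},{"hand": 1,"tx": 0.1,"ty": 0.15,"tz": -0.7,"yaw": 0},{"hand": 1,"tx": 0.1,"ty": 0.15,"tz": -0.7,"yaw": 0},{"hand": 1,"tx": 0.1,"ty": 0.15,"tz": -0.7,"yaw": 0},{"hand": 1,"tx": 0.1,"ty": 0.15,"tz": -0.7,"yaw": 0},{"hand": 1,"tx": 0.1,"ty": 0.15,"tz": -0.7,"yaw": 0},{"hand": 1,"tx": 0.1,"ty": 0.15,"tz": -0.7,"yaw": 0}]'

```text
t: 16.48
ee_pos: [558.5, -80.7, 76.0]
orientation: [-0.122, 0.747, 0.274, 0.593]
ft_force: [0.6, -0.3, -0.6]
opening: 0.5
finger_force: 0.0
```

```bash
python3 -c "
from h import *
st()
P={n:snapshot(n) for n in('side','wrist')}
a=cv2.resize(P['side']['pixels'][170:300,170:330],(480,390),interpolation=3)
b=cv2.resize(P['wrist']['pixels'][60:280,90:410],(320,220))
o=np.zeros((390,800,3),np.uint8);o[:,:480]=a;o[:220,480:]=b
cv2.imwrite('pics/c4.png',o[:,:,::-1])
for t in ['lip_edge','marker']: print(t,[(np.round(q['position'],1).tolist(),round(q['p'],2)) for q in spot_point(t,P['wrist'])[:2]])
p=P['wrist']; print('lip pred',proj(p,(629,-3,109)).round(1),'edge tgt',proj(p,(642,-62,97)).round(1))"
```

```text
t 16.4833 q [-1.11  0.98  2.25  1.5   1.3  -1.81] tcp [558.5 -80.7  76. ] F [ 0.6 -0.3 -0.6] open 0.5
x [0.146 0.264 0.953] y [ 0.555 -0.82   0.142] z [ 0.819  0.508 -0.266]
lip_edge [([119.2, 227.7], 0.87), ([215.3, 47.7], 0.68)]
marker []
lip pred [234.8 120.5] edge tgt [295.  149.7]
```

View pics/c4.png

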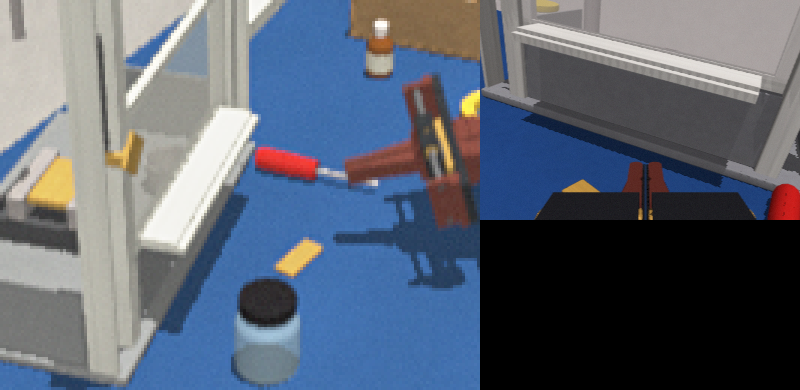

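Emit:
move_arm --increments '[{"hand": 1,"tx": 0,"ty": 0,"tz": -0.25,"yaw": 0},{"hand": 1,"tx": 0.5,"ty": 0.12,"tz": 0,"yaw": 0},{"hand": 1,"tx": 0.5,"ty": 0.12,"tz": 0,"yaw": 0},{"hand": 1,"tx": 0.5,"ty": 0.12,"tz": 0,"yaw": 0},{"hand": 1,"tx": 0.5,"ty": 0.12,"tz": 0,"yaw": 0},{"hand": 1,"tx": 0.5,"ty": 0.12,"tz": 0,"yaw": 0},{"hand": 1,"tx": 0,"ty": 0,"tz": 0,"yaw": 0}]'

```text
t: 17.27
ee_pos: [660.8, -56.5, 71.7]
orientation: [-0.121, 0.745, 0.276, 0.595]
ft_force: [-0.5, 0.2, 0.7]
opening: 0.5
finger_force: 0.0
```

```bash
python3 -c "
from h import *
st()
P={n:snapshot(n) for n in('side','wrist')}
a=cv2.resize(P['side']['pixels'][170:270,190:310],(480,400),interpolation=3)
b=cv2.resize(P['wrist']['pixels'][60:280,90:410],(320,220))
o=np.zeros((400,800,3),np.uint8);o[:,:480]=a;o[:220,480:]=b
cv2.imwrite('pics/c5.png',o[:,:,::-1])"
```

```text
t 17.2667 q [-0.85  0.96  2.13  1.72  1.3  -1.66] tcp [660.8 -56.5  71.7] F [-0.5  0.2  0.7] open 0.5
x [0.139 0.268 0.953] y [ 0.556 -0.818  0.149] z [ 0.82   0.509 -0.262]
```

View pics/c5.png

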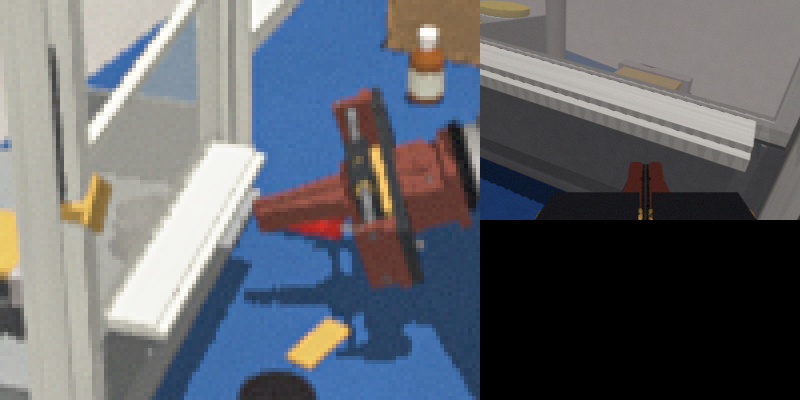

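```bash
python3 -c "
from h import *
p=snapshot('wrist');s=state()
T=np.array(s['ee_pos']);print('tcp px',proj(p,T).round(1),'cam',np.round(p['origin']))
g=cv2.cvtColor(p['pixels'],cv2.COLOR_RGB2GRAY)
print(g[150:240:2,255].tolist())
for rc in [(190,255),(195,255),(200,255),(205,255)]: print(rc,onz(p,rc,97).round(1),onz(p,rc,105).round(1))
print('pred edge bottom',proj(p,(642,-62,97)).round(1),proj(p,(629,-3,97)).round(1))
b=cv2.resize(p['pixels'][140:260,175:335],(800,600),interpolation=3);cv2.imwrite('pics/c6.png',b[:,:,::-1])"
```

```text
tcp px [254. 224.] cam [ 512. -136.  188.]
[189, 191, 186, 191, 190, 191, 191, 186, 185, 187, 187, 152, 120, 121, 137, 187, 189, 187, 110, 110, 109, 108, 105, 108, 62, 62, 58, 59, 57, 62, 58, 61, 62, 58, 57, 60, 61, 47, 40, 40, 38, 36, 40, 39, 39]
(190, 255) [655.4 -54.4  97. ] [642.8 -61.6 105. ]
(195, 255) [650.1 -58.   97. ] [638.  -64.8 105. ]
(200, 255) [645.1 -61.4  97. ] [633.4 -67.9 105. ]
(205, 255) [640.4 -64.6  97. ] [629.2 -70.8 105. ]
pred edge bottom [252.9 202.3] [167.4 173.4]
```

View pics/c6.png

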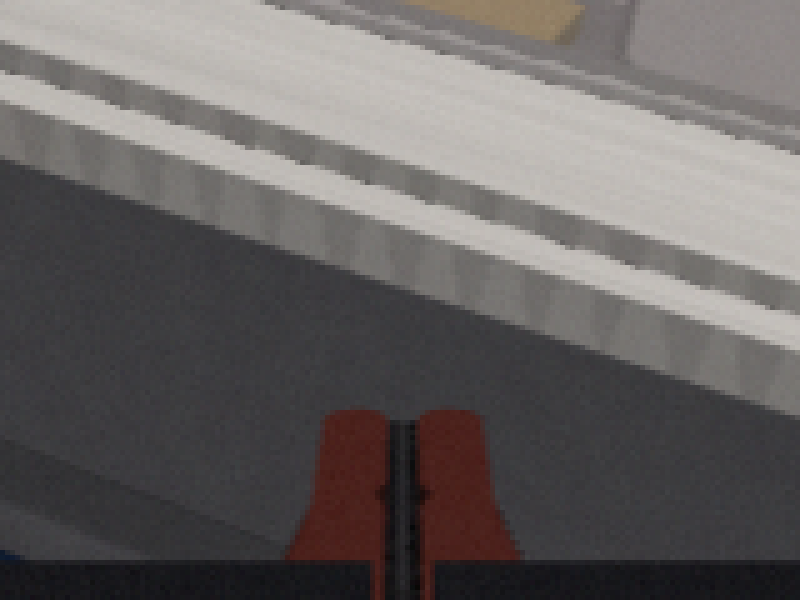

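Emit:
move_arm --increments '[{"hand": 1,"tx": 0.22,"ty": 0.05,"tz": 0,"yaw": 0},{"hand": 1,"tx": 0,"ty": 0,"tz": 0.1,"yaw": 0},{"hand": 1,"tx": 0,"ty": 0,"tz": 0.1,"yaw": 0},{"hand": 1,"tx": 0,"ty": 0,"tz": 0.1,"yaw": 0}]'

```text
t: 17.75
ee_pos: [666.7, -54.8, 80.0]
orientation: [-0.123, 0.747, 0.274, 0.593]
ft_force: [1.2, -0.6, -4.9]
opening: 0.6
finger_force: 2.0
```

Emit:
move_arm --increments '[{"hand": 1,"tx": 0,"ty": 0,"tz": 0.1,"yaw": 0},{"hand": 1,"tx": 0,"ty": 0,"tz": 0.1,"yaw": 0},{"hand": 1,"tx": 0,"ty": 0,"tz": 0.1,"yaw": 0}]'

```text
t: 18.0
ee_pos: [666.7, -54.7, 91.4]
orientation: [-0.123, 0.747, 0.274, 0.593]
ft_force: [-0.7, -0.5, -3.7]
opening: 0.5
finger_force: 1.8
```

Emit:
move_arm --increments '[{"hand": 1,"tx": 0,"ty": 0,"tz": 0.15,"yaw": 0},{"hand": 1,"tx": 0,"ty": 0,"tz": 0.15,"yaw": 0},{"hand": 1,"tx": 0,"ty": 0,"tz": 0.15,"yaw": 0},{"hand": 1,"tx": 0,"ty": 0,"tz": 0.15,"yaw": 0},{"hand": 1,"tx": 0,"ty": 0,"tz": 0.15,"yaw": 0},{"hand": 1,"tx": 0,"ty": 0,"tz": 0.15,"yaw": 0},{"hand": 1,"tx": 0,"ty": 0,"tz": 0.15,"yaw": 0},{"hand": 1,"tx": 0,"ty": 0,"tz": 0.15,"yaw": 0}]'

```text
t: 18.67
ee_pos: [666.9, -54.6, 140.3]
orientation: [-0.123, 0.747, 0.274, 0.593]
ft_force: [-2.3, -2.2, -4.1]
opening: 0.2
finger_force: 2.2
```

Emit:
move_arm --increments '[{"hand": 1,"tx": 0,"ty": 0,"tz": 0.15,"yaw": 0},{"hand": 1,"tx": 0,"ty": 0,"tz": 0.15,"yaw": 0},{"hand": 1,"tx": 0,"ty": 0,"tz": 0.15,"yaw": 0},{"hand": 1,"tx": 0,"ty": 0,"tz": 0.15,"yaw": 0},{"hand": 1,"tx": 0,"ty": 0,"tz": 0.12,"yaw": 0},{"hand": 1,"tx": 0,"ty": 0,"tz": 0.08,"yaw": 0},{"hand": 1,"tx": 0,"ty": 0,"tz": 0.05,"yaw": 0},{"hand": 1,"tx": 0,"ty": 0,"tz": 0,"yaw": 0}]'

```text
t: 19.33
ee_pos: [667.1, -54.4, 174.5]
orientation: [-0.123, 0.746, 0.274, 0.594]
ft_force: [-0.6, -0.4, -1.7]
opening: 0.7
finger_force: 0.9
```

```bash
python3 -c "
from h import *
st()
P={n:snapshot(n) for n in('side','top','wrist')}
for n in P: save(P[n],n+'5')
for t in ['lip_edge','marker']:
    obs=[];l=[]
    for n in P:
      s=spot_point(t,P[n])
      if s: l.append((n,round(s[0]['p'],2),np.round(s[0]['position'],1).tolist())); obs.append(ray(P[n],s[0]['position']))
    print(t,l); 
    if len(obs)>1: print(*tri(obs))
a=cv2.resize(P['side']['pixels'][150:250,180:280],(600,600),interpolation=3)
cv2.imwrite('pics/c7.png',a[:,:,::-1])"
```

```text
t 19.3333 q [-0.84  0.71  2.14  1.66  1.26 -1.41] tcp [667.1 -54.4 174.5] F [-0.6 -0.4 -1.7] open 0.7
x [0.144 0.263 0.954] y [ 0.555 -0.819  0.142] z [ 0.819  0.509 -0.264]
lip_edge [('side', 0.92, [199.9, 245.8]), ('top', 0.81, [182.2, 255.5]), ('wrist', 0.64, [169.5, 151.1])]
[629.30773105  -4.19369899 208.8420637 ] [3.9, 8.1, 5.2]
marker [('side', 0.5, [217.1, 208.4]), ('top', 0.58, [173.7, 201.2]), ('wrist', 0.93, [62.9, 31.0])]
[640.84128203 170.64072023 238.96408614] [3.1, 3.3, 2.7]
```

View pics/c7.png

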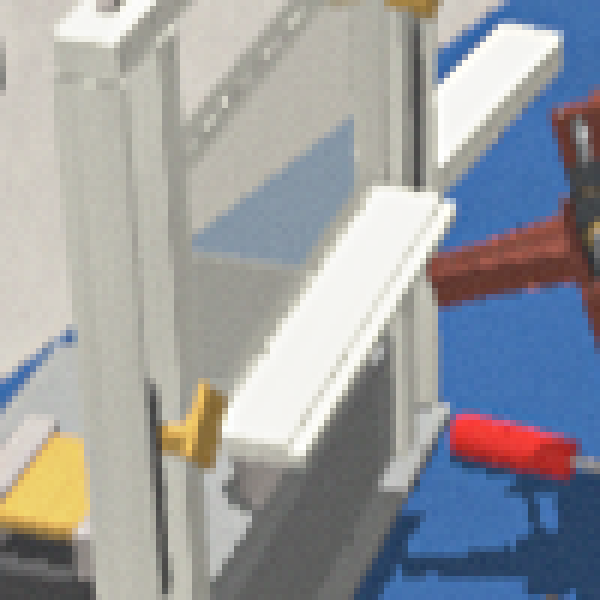

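```bash
cat > m.py <<'E'
from h import *
n=np.array([.976,.219,0]);t=np.array([-.219,.976,0])
def onx(p,rc,gx):
    o,d=ray(p,rc); X=o+d*((664+gx)-o@n)/(d@n); return round(float(X@t+137),1),round(float(X[2]),1)
def diamond(p,r,c,h=20):
    hsv=cv2.cvtColor(p["pixels"],cv2.COLOR_RGB2HSV);m=cv2.inRange(hsv,(10,110,70),(30,255,255))
    M=np.zeros_like(m);M[max(0,r-h):r+h,max(0,c-h):c+h]=1;m=m*M
    k,l,s,ce=cv2.connectedComponentsWithStats(m);i=1+np.argmax(s[1:,4]);return s[i],(ce[i][1],ce[i][0])
def lip(p,col,r0=90,r1=215):
    g=cv2.GaussianBlur(cv2.cvtColor(p["pixels"],cv2.COLOR_RGB2GRAY),(3,1),0)[:,col].astype(int); return g[r0:r1]
E
python3 - <<'E'
from m import *
w=snapshot('wrist');s=snapshot('side')
b,c=diamond(w,63,31,32);print('wrist',b,np.round(c,1),'plane-13',onx(w,c,-13),onx(w,(b[1],c[1]),-13),onx(w,(b[1]+b[3],c[1]),-13),'x-',onx(w,(c[0],b[0]),-13),onx(w,(c[0],b[0]+b[2]),-13))
b,c=diamond(s,221,211,12);print('side',b,np.round(c,1),onx(s,c,-13),onx(s,(b[1],b[0]+b[2]-2),-13),onx(s,(b[1]+b[3],b[0]+b[2]-2),-13))
for col in (120,180,255,300): print(col,lip(w,col).tolist())
E
```

```text
wrist [   0   32   36   63 1066] [65.9 11.2] plane-13 (167.1, 233.8) (157.1, 259.7) (176.7, 208.6) x- (181.0, 231.4) (137.9, 238.9)
side [207 214  10  14  76] [220.9 212.3] (159.4, 228.9) (138.4, 238.4) (144.0, 195.5)
120 [119, 121, 119, 120, 118, 119, 119, 119, 121, 120, 119, 120, 118, 119, 119, 119, 121, 119, 119, 120, 126, 129, 129, 129, 128, 130, 129, 127, 107, 105, 103, 104, 124, 120, 111, 113, 160, 170, 170, 168, 166, 164, 163, 162, 165, 169, 167, 168, 167, 168, 168, 164, 163, 162, 161, 163, 166, 164, 167, 164, 133, 104, 102, 101, 100, 106, 160, 166, 165, 167, 168, 167, 150, 102, 96, 94, 94, 94, 94, 94, 96, 96, 96, 67, 41, 38, 40, 40, 40, 38, 42, 40, 42, 38, 39, 40, 40, 39, 41, 39, 39, 41, 42, 41, 39, 40, 40, 39, 40, 39, 40, 38, 40, 43, 56, 95, 99, 100, 100, 100, 99, 98, 98, 99, 100]
180 [119, 121, 120, 119, 120, 118, 120, 121, 121, 120, 121, 119, 119, 121, 122, 122, 121, 121, 120, 121, 121, 119, 121, 119, 120, 120, 122, 123, 123, 121, 119, 121, 119, 122, 120, 122, 122, 119, 122, 123, 119, 119, 119, 119, 119, 108, 103, 104, 109, 132, 129, 113, 110, 150, 170, 171, 166, 166, 165,
[... 861 characters left out ...]
 169, 171, 173, 165, 165, 168, 123, 102, 100, 103, 104, 103, 102, 104]
300 [121, 120, 121, 121, 121, 120, 120, 122, 120, 120, 121, 121, 119, 120, 120, 118, 119, 120, 122, 121, 120, 119, 120, 121, 120, 118, 120, 120, 119, 118, 118, 119, 119, 121, 121, 120, 119, 120, 120, 120, 121, 119, 121, 121, 121, 123, 120, 121, 121, 121, 120, 121, 123, 122, 122, 121, 122, 120, 121, 121, 122, 121, 122, 121, 121, 120, 122, 122, 120, 121, 119, 120, 120, 120, 121, 123, 120, 118, 120, 111, 105, 104, 105, 108, 130, 126, 111, 112, 143, 172, 172, 170, 173, 176, 173, 169, 170, 169, 173, 175, 175, 170, 171, 173, 175, 174, 169, 170, 172, 169, 170, 169, 169, 167, 167, 171, 172, 154, 103, 102, 102, 101, 105, 110, 158]
```

```bash
python3 - <<'E'
from m import *
w=snapshot('wrist');s=snapshot('side');tp=snapshot('top')
for rc in [(220.7,214.4),(220.7,213.5),(213.4,214.1),(228,214.1)]: print('side',rc,onx(s,rc,-13))
for c,a in ((120,(150.3,155.5,162.6,173.2)),(180,(169.4,174.9,182.3,193.6)),(255,(193.5,199.6,207.1,None))):
  print(c,[onx(w,(r,c),x) for r,x in zip(a,(-37,-37,-45,-45)) if r])
print([ (q['extent'],q['p']) for q in recognise('marker',w)],spot_point('marker',w))
hsv=cv2.cvtColor(w['pixels'],cv2.COLOR_RGB2HSV)
for r in range(34,98,3): print(r,' '.join('%d/%d'%(h,sa) for h,sa,v in hsv[r,0:60:4]))
E
```

```text
side (220.7, 214.4) (145.3, 220.6)
side (220.7, 213.5) (151.4, 224.6)
side (213.4, 214.1) (144.4, 244.0)
side (228, 214.1) (150.3, 199.6)
120 [(38.3, 203.4), (38.7, 199.4), (31.4, 199.0), (32.3, 190.8)]
180 [(-10.1, 203.6), (-10.2, 199.6), (-15.5, 199.3), (-15.7, 191.1)]
255 [(-63.1, 203.6), (-63.7, 199.5), (-66.9, 199.5)]
[([0.0, 32.5, 40.0, 96.2], 0.58)] [{'position': [63.4, 31.5], 'p': 0.77}]
34 18/175 10/15 15/10 18/12 12/12 6/16 20/10 8/9 8/18 9/16 15/10 0/10 0/13 10/28 10/12
37 18/169 17/121 5/15 15/14 30/10 6/15 0/10 12/14 5/13 5/14 6/12 0/8 8/10 17/63 0/12
40 17/177 18/170 0/8 23/10 15/14 0/8 23/14 30/10 10/7 10/13 10/15 0/13 8/10 15/45 18/41
43 18/174 18/182 17/153 18/12 15/15 10/15 10/20 0/7 12/11 6/11 10/14 6/12 0/13 9/32 18/60
46 18/172 18/178 19/176 16/36 12/12 17/17 170/10 15/7 8/9 174/11 5/14 0/8 173/10 14/27 15/63
49 18/175 18/171 19/178 18/168 10/14 12/12 36/17 15/14 0/11 0/11 9/15 165/10 0/13 12/12 17/64
52 18/177 18/170 19/178 18/178 17/78 10/15 0/13 23/14 6/12 10/13 5/13 0/10 4/17 6/13 18/70
55 18/171 18/176 18/174 18/175 18/174 17/17 10/17 10/10 0/14 9/15 8/9 0/8
[... 678 characters left out ...]
1/167 19/165 21/157 10/13 13/15 170/7 0/15 0/12
79 18/173 18/184 19/176 18/166 18/182 17/182 20/164 10/16 8/14 10/11 0/11 173/9 8/10 0/10 0/10
82 18/164 19/173 18/177 18/174 18/173 19/177 16/36 0/13 165/8 10/11 0/11 10/13 170/7 174/13 0/13
85 135/20 18/177 17/175 18/185 18/177 20/203 18/13 12/14 30/4 0/11 6/11 6/11 0/9 0/10 170/15
88 110/26 18/91 18/178 18/172 18/183 17/76 10/15 10/15 23/13 20/11 8/9 18/11 8/9 0/15 170/15
91 150/9 120/27 18/181 18/176 19/183 6/13 10/16 23/10 20/9 10/11 10/8 173/9 0/15 8/10 6/13
94 144/51 90/21 140/27 18/185 19/181 15/10 10/16 12/13 8/11 10/11 18/16 6/11 5/13 0/8 0/10
97 105/21 120/19 135/18 150/28 10/16 0/8 10/8 18/13 18/14 174/18 15/21 5/13 10/13 15/10 0/13
```

```bash
python3 - <<'E'
from m import *
w=snapshot('wrist');s=snapshot('side');st_=state()
def pose(q): return R.from_quat(np.array(q)[[1,2,3,0]]).as_matrix()
Rt=pose(st_['orientation']);Rc=Rt.T@rot(w);oc=Rt.T@(np.array(w['origin'])-st_['ee_pos'])
M=np.array([[.149,.262,.954],[.556,-.82,.139],[.818,.509,-.268]]).T
U,_,V=np.linalg.svd(M);M=U@V
p={'K':w['K'],'attitude':M@Rc,'origin':np.array([525.4,-128,297.9])+M@oc,'pixels':cv2.cvtColor(cv2.imread('pics/w1.png'),cv2.COLOR_BGR2RGB)}
b,c=diamond(p,145,122,22);print(b,np.round(c,2),onx(p,c,-13))
print('LR',[onx(p,(c[0],b[0]+k),-13) for k in(0,b[2])],'TB',onx(p,(b[1],c[1]),-13),onx(p,(b[1]+b[3],c[1]),-13))
# known check: lip top edges with window down, expect z 109 at x=-37, col 180
g=cv2.cvtColor(p['pixels'],cv2.COLOR_RGB2GRAY)
for col in(160,190): print(col,g[215:262,col].tolist())
# post check / side via plane y=162
def ony(p,rc,gy):
    o,d=ray(p,rc);X=o+d*((gy-137)-o@t)/(d@t);return round(float(X@n-664),1),round(float(X[2]),1)
for rc in [(220.7,214.4),(213.4,214.1),(228,214.1)]: print('side y162',ony(s,rc,162))
g=cv2.cvtColor(s['pixels'],cv2.COLOR_RGB2GRAY)
# lip near end corners in side crop c7 (scale 6, origin row150 col180)
for nm,rc in [('c0 front top near',(150+462/6,180+295/6)),('c1 front top',(150+440/6,180+285/6)),('c1 back top',(150+432/6,180+222/6))]: print(nm,ony(s,rc,125))
E
```

```text
[109 130  28  30 467] [144.51 122.32] (168.1, 231.8)
LR [(194.2, 224.8), (140.7, 239.2)] TB (165.5, 255.0) (171.0, 205.5)
160 [116, 117, 120, 138, 124, 158, 186, 187, 185, 182, 179, 181, 188, 183, 184, 184, 181, 182, 180, 181, 178, 177, 153, 114, 134, 173, 181, 183, 159, 125, 114, 109, 96, 66, 63, 58, 63, 58, 60, 60, 53, 38, 30, 23, 22, 23, 23]
190 [125, 123, 122, 124, 121, 120, 124, 121, 124, 121, 119, 113, 117, 118, 132, 134, 152, 183, 185, 183, 181, 179, 182, 183, 182, 184, 183, 183, 180, 179, 178, 181, 179, 172, 141, 111, 147, 62, 25, 22, 23, 19, 24, 27, 23, 24, 22]
side y162 (-20.3, 232.7)
side y162 (-20.6, 256.3)
side y162 (-18.1, 208.3)
c0 front top near (-48.0, 193.3)
c1 front top (-43.4, 204.8)
c1 back top (-11.9, 203.1)
```

```bash
python3 - <<'E'
from m import *
w=snapshot('wrist');st_=state()
Rt=R.from_quat(np.array(st_['orientation'])[[1,2,3,0]]).as_matrix();Rc=Rt.T@rot(w);oc=Rt.T@(np.array(w['origin'])-st_['ee_pos'])
M=np.array([[.149,.262,.954],[.556,-.82,.139],[.818,.509,-.268]]).T;U,_,V=np.linalg.svd(M);M=U@V
p={'K':w['K'],'attitude':M@Rc,'origin':np.array([525.4,-128,297.9])+M@oc}
print('expect 109,105,97',onx(p,(236.9,160),-37),onx(p,(243.8,160),-45),onx(p,(247.5,160),-45),'109:',onx(p,(248.6,190),-37))
E
```

```text
expect 109,105,97 (86.4, 105.6) (80.6, 99.8) (80.8, 92.1) 109: (31.6, 105.8)
```

Emit:
move_arm --increments '[{"hand": 1,"tx": 0,"ty": 0,"tz": 0.1,"yaw": 0},{"hand": 1,"tx": 0,"ty": 0,"tz": 0.12,"yaw": 0},{"hand": 1,"tx": 0,"ty": 0,"tz": 0.12,"yaw": 0},{"hand": 1,"tx": 0,"ty": 0,"tz": 0.1,"yaw": 0},{"hand": 1,"tx": 0,"ty": 0,"tz": 0.08,"yaw": 0},{"hand": 1,"tx": 0,"ty": 0,"tz": 0.05,"yaw": 0},{"hand": 1,"tx": 0,"ty": 0,"tz": 0.03,"yaw": 0},{"hand": 1,"tx": 0,"ty": 0,"tz": 0,"yaw": 0}]'

```text
t: 20.95
ee_pos: [667.0, -54.5, 198.2]
orientation: [-0.123, 0.747, 0.274, 0.594]
ft_force: [0.2, -0.0, -1.7]
opening: 0.4
finger_force: 0.9
```

```bash
python3 - <<'E'
from m import *
st()
w=snapshot('wrist');s=snapshot('side')
for c in (120,180,255):
  g=lip(w,c).astype(int);d=np.diff(g)
  # c1 top front: bright->dark; list strong edges subpixel
  e=[(90+i+.5+.5,int(d[i-1]+d[i]+d[i+1])) for i in range(1,len(d)-1) if abs(d[i-1]+d[i]+d[i+1])>30 and abs(d[i])>=max(abs(d[i-1]),abs(d[i+1]))]
  print(c,[(r,k,onx(w,(r,c),-37)[1],onx(w,(r,c),-45)[1]) for r,k in e])
x=spot_point('lip_edge',s),recognise('marker',s),recognise('lip_edge',s);print(x)
E
```

```text
t 20.95 q [-0.84  0.65  2.13  1.64  1.26 -1.35] tcp [667.  -54.5 198.2] F [ 0.2 -0.  -1.7] open 0.4
x [0.145 0.264 0.954] y [ 0.555 -0.82   0.142] z [ 0.819  0.509 -0.265]
120 [(127.0, 72, 244.9, 248.7), (151.0, -71, 227.2, 232.0), (157.0, 71, 222.6, 227.6), (164.0, -71, 217.0, 222.3), (174.0, -58, 208.7, 214.5)]
180 [(144.0, 69, 245.5, 249.3), (171.0, -70, 226.8, 231.6), (176.0, 69, 223.1, 228.2), (183.0, -66, 217.9, 223.2), (197.0, -53, 207.0, 212.9), (209.0, 50, 197.1, 203.5)]
255 [(166.0, 69, 245.7, 249.5), (195.0, -69, 227.0, 231.8), (201.0, 71, 222.9, 228.0), (208.0, -70, 218.0, 223.3)]
([{'position': [195.1, 244.7], 'p': 0.93}, {'position': [292.8, 257.7], 'p': 0.63}], [{'extent': [209.3, 126.8, 256.4, 219.9], 'p': 0.36}], [{'extent': [209.9, 125.3, 257.1, 220.9], 'p': 0.75}])
```

Emit:
move_arm --increments '[{"hand": 1,"tx": 0,"ty": 0,"tz": 0.05,"yaw": 0},{"hand": 1,"tx": 0,"ty": 0,"tz": 0.05,"yaw": 0},{"hand": 1,"tx": 0,"ty": 0,"tz": 0,"yaw": 0},{"hand": 1,"tx": 0,"ty": 0,"tz": -0.15,"yaw": 0},{"hand": 1,"tx": 0,"ty": 0,"tz": -0.25,"yaw": 0}]'

```text
t: 21.62
ee_pos: [667.4, -54.8, 186.8]
orientation: [-0.122, 0.746, 0.275, 0.594]
ft_force: [1.3, 0.0, 0.9]
opening: 0.3
finger_force: 0.0
```

Emit:
move_arm --increments '[{"hand": 1,"tx": -0.5,"ty": -0.12,"tz": -0.1,"yaw": 0},{"hand": 1,"tx": -0.6,"ty": -0.14,"tz": -0.2,"yaw": 0},{"hand": 1,"tx": -0.6,"ty": -0.14,"tz": -0.3,"yaw": 0},{"hand": 1,"tx": -0.6,"ty": -0.14,"tz": -0.4,"yaw": 0},{"hand": 1,"tx": -0.6,"ty": -0.14,"tz": -0.4,"yaw": 0},{"hand": 1,"tx": 0,"ty": 0,"tz": 0,"yaw": 0}]'

```text
t: 22.12
ee_pos: [549.3, -83.7, 127.5]
orientation: [-0.123, 0.748, 0.272, 0.593]
ft_force: [0.8, 0.4, 0.2]
opening: 0.5
finger_force: 0.0
```

```bash
python3 - <<'E'
from m import *
st()
w=snapshot('wrist');np.save('pics/w9.npy',w['pixels']);print(np.round(w['origin']))
print(spot_point('marker',w),recognise('marker',w),spot_point('lip_edge',w))
print('pred marker',proj(w,664*n-137*t+ -13*n+162*t+np.array([0,0,233])).round(1),'lip edge',proj(w,664*n-137*t-45*n+np.array([0,0,231])).round(1))
E
```

```text
t 22.1167 q [-1.13  0.84  2.28  1.45  1.3  -1.69] tcp [549.3 -83.7 127.5] F [0.8 0.4 0.2] open 0.5
x [0.148 0.261 0.954] y [ 0.552 -0.822  0.139] z [ 0.82   0.506 -0.266]
[ 403. -163.  246.]
[{'position': [12.9, 126.6], 'p': 0.71}] [{'extent': [93.9, 0.0, 136.6, 38.2], 'p': 0.93}] [{'position': [37.3, 238.9], 'p': 0.73}]
pred marker [118.1  14.4] lip edge [243.5  41.1]
```

Emit:
move_arm --increments '[{"hand": 1,"tx": -0.1,"ty": 0,"tz": 0.4,"yaw": 0},{"hand": 1,"tx": 0,"ty": 0,"tz": 0.3,"yaw": 0},{"hand": 1,"tx": 0,"ty": 0,"tz": 0,"yaw": 0},{"hand": 1,"tx": 0,"ty": 0,"tz": 0,"yaw": 0}]'

```text
t: 22.65
ee_pos: [547.6, -81.3, 158.4]
orientation: [-0.122, 0.746, 0.276, 0.594]
ft_force: [0.6, 0.5, 0.1]
opening: 0.6
finger_force: 0.0
```

```bash
python3 - <<'E'
from m import *
st()
w=snapshot('wrist');np.save('pics/w10.npy',w['pixels'])
X=lambda x,y,z:664*n-137*t+x*n+y*t+np.array([0,0,z])
q=proj(w,X(-13,162,233));print('cam',np.round(w['origin']),'pred',q.round(1))
b,c=diamond(w,int(q[1])+2,int(q[0])+5,24);print(b,np.round(c,2))
mid=(b[1]+b[3]/2,b[0]+b[2]/2)
for rc in(c,mid,(b[1],c[1]),(b[1]+b[3],c[1])): print(onx(w,rc,-13))
for y in (-40,20,70,110):
  q=proj(w,X(-37,y,231));col=int(round(q[0]));r0=int(q[1])-14
  g=lip(w,col,max(r0,0),r0+34);print('y',y,'col',col,'r0',r0,g.tolist())
  print('  z at rows',[(r,onx(w,(r,col),-37)[1],onx(w,(r,col),-45)[1]) for r in range(max(r0,0),r0+34,6)])
E
```

```text
t 22.65 q [-1.13  0.76  2.28  1.42  1.32 -1.62] tcp [547.6 -81.3 158.4] F [0.6 0.5 0.1] open 0.6
x [0.143 0.267 0.953] y [ 0.556 -0.818  0.145] z [ 0.819  0.509 -0.266]
cam [ 401. -160.  277.] pred [125.1  45.7]
[106  23  34  44 906] [ 42.54 120.53]
(167.8, 235.3)
(164.5, 233.3)
(165.8, 254.9)
(170.6, 208.9)
y -40 col 288 r0 73 [153, 151, 139, 151, 136, 135, 201, 208, 211, 211, 205, 204, 180, 128, 125, 125, 128, 146, 205, 155, 128, 129, 131, 130, 131, 132, 132, 132, 135, 153, 159, 160, 160, 159]
  z at rows [(73, 243.1, 244.0), (79, 238.2, 239.4), (85, 233.3, 234.6), (91, 228.4, 229.8), (97, 223.3, 224.9), (103, 218.1, 219.9)]
y 20 col 228 r0 60 [149, 151, 146, 135, 142, 136, 190, 203, 205, 205, 204, 204, 165, 131, 128, 128, 128, 196, 186, 130, 130, 129, 130, 130, 129, 132, 131, 131, 152, 153, 154, 154, 155, 155]
  z at rows [(60, 243.4, 244.4), (66, 238.3, 239.5), (72, 233.1, 234.4), (78, 227.9, 229.3), (84, 222.5, 224.1), (90, 217.0, 218.8)]
y 70 col 183 r0 50 [150, 150, 151, 136, 155, 135, 134, 205, 203, 204, 203, 201, 170, 131, 128, 131, 130, 197, 177, 121, 121, 122, 121, 120, 122, 122, 122, 138, 156, 156, 155, 155, 155, 154]
  z at rows [(50, 243.9, 244.9), (56, 238.6, 239.7), (62, 233.2, 234.5), (68, 227.7, 229.2), (74, 222.1, 223.7), (80, 216.4, 218.2)]
y 110 col 149 r0 42 [127, 128, 126, 127, 126, 147, 135, 136, 154, 205, 208, 204, 198, 137, 124, 126, 123, 168, 196, 136, 128, 129, 128, 128, 129, 129, 129, 121, 113, 114, 113, 111, 106, 104]
  z at rows [(42, 244.7, 245.7), (48, 239.3, 240.4), (54, 233.7, 234.9), (60, 228.0, 229.4), (66, 222.2, 223.8), (72, 216.3, 218.1)]
```

```bash
python3 - <<'E'
from m import *
w=snapshot('wrist')
hsv=cv2.cvtColor(w['pixels'],cv2.COLOR_RGB2HSV);m=cv2.inRange(hsv,(10,110,70),(30,255,255))
m[:, :100]=0;m[:,146:]=0;m[72:]=0
for r in range(20,70,2):
  x=np.flatnonzero(m[r]); 
  if len(x): print(r,x.min(),x.max(),'V',hsv[r,x.min():x.max()+1:3,2].tolist(), onx(w,(r,x.min()),-13),onx(w,(r,x.max()),-13))
E
```

```text
20 115 120 V [111, 154] (172.9, 256.4) (165.9, 257.3)
22 114 121 V [112, 110, 157] (174.5, 254.2) (164.8, 255.5)
24 112 122 V [118, 117, 111, 146] (177.6, 251.9) (163.6, 253.8)
26 111 124 V [114, 113, 112, 110, 157] (179.2, 249.7) (161.0, 252.2)
28 109 125 V [103, 113, 114, 105, 113, 148] (182.4, 247.3) (159.9, 250.5)
30 107 127 V [84, 118, 106, 110, 104, 113, 145] (185.5, 244.9) (157.3, 248.9)
32 106 128 V [91, 108, 117, 114, 113, 114, 113, 164] (187.3, 242.6) (156.1, 247.1)
34 104 129 V [73, 112, 109, 106, 114, 109, 116, 117, 150] (190.5, 240.1) (154.9, 245.3)
36 103 131 V [90, 114, 105, 110, 114, 114, 114, 118, 108, 158] (192.3, 237.8) (152.3, 243.8)
38 102 137 V [102, 107, 113, 112, 114, 112, 114, 115, 112, 115, 165, 173] (194.1, 235.5) (144.3, 243.0)
40 102 139 V [90, 108, 111, 111, 113, 111, 120, 113, 115, 110, 147, 89, 98] (194.4, 233.4) (141.7, 241.4)
42 103 139 V [80, 107, 113, 113, 113, 116, 114, 116, 117, 106, 141, 108, 88] (193.2, 231.5) (141.9, 239.4)
44 105 139 V [89, 111, 114, 112, 120, 115, 114, 117, 102, 117, 154, 83] (190.5, 229.8) (142.0, 237.4)
46 106 139 V [94, 110, 112, 116, 118, 114, 117, 112, 107, 119, 134, 88] (189.3, 227.9) (142.1, 235.4)
48 108 139 V [101, 111, 116, 115, 114, 115, 116, 117, 117, 76, 79] (186.6, 226.3) (142.3, 233.4)
50 109 132 V [93, 116, 115, 112, 115, 109, 119, 112] (185.4, 224.3) (152.1, 229.7)
52 110 131 V [80, 114, 115, 116, 114, 117, 119, 108] (184.2, 222.4) (153.7, 227.4)
54 112 131 V [92, 111, 113, 113, 118, 116, 77] (181.5, 220.7) (153.9, 225.3)
56 113 125 V [87, 114, 110, 117, 119] (180.3, 218.8) (162.6, 221.8)
58 115 126 V [95, 111, 119, 116] (177.5, 217.1) (161.4, 219.9)
60 116 125 V [93, 119, 116, 76] (176.3, 215.2) (163.0, 217.4)
62 117 123 V [79, 117, 92] (175.1, 213.2) (166.2, 214.7)
64 119 123 V [118, 77] (172.3, 211.5) (166.4, 212.5)
```

```bash
python3 -c "
from h import *
print(hand_in())"
```

```text
the job is handed in; nothing more can be done
None
```

The window is pushed up and standing on its own. The lip's top measures about 1 mm below the centre of the diamond marker, give or take about 1.5 mm. The arm is clear, with the fingertips roughly 100 mm away, and the job is handed in.

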